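Feed a hardwood block down the drilling jig's chute until the escapement holds it

TASK

Load the drilling jig with the thinner of the two loose hardwood offcuts: lay it flat and lengthwise between the rails in the upper part of the sloping chute, then push it down the chute, under the drill-guide bridge, against the sprung stop until the side pawl has snapped shut behind its rear end. The drilling head stays where it was last clamped, so feel for the stop, and never let more than 30 N come on the block there. Leave the thicker offcut, the tape measure and the plane where they lie.

Things in the scene. Friction and masses are not known exactly. Their poses are not given: they have to be found in the camera images.
- block_mid (a point): Centre of the block to load: the thinner, darker of the two loose hardwood offcuts, a rectangular block 90 x 55 x 32 mm (x, y, z; about 0.1 kg), at first flat on the bench, this point 16 mm above it. It may lie on either side of the jig. x runs along its length, y across its width, z up.
- chute: Sloping plywood chute, fixed, 340 x 126 mm. Origin on the floor's surface at the upper end (nearest the robot), centre line; x runs down the slope (14 degrees), y left, z square up from the floor. Rails from x = 0 to 145 mm: inner faces y = +-30 mm, 12 mm thick, 9 mm high. The block does not slide by itself. Below sits the drilling head, clamped h = 0 to 24 mm down (not reported).
- stop_mark (a point): Point on the chute's floor, centre line, 285 mm from the upper end. The stop's rubber face (22 mm round, centre 17 mm above the floor) faces uphill, h = 0 to 24 mm further down than this point; feel for it. It is a spring buffer: 1.5 N to start, 1.2 N per mm, 7 mm of travel, then hard. Two clamp knobs beside it at y = +-52 mm are 27 mm high.
- bridge_mark (a point): Point on the centre line 242.5 mm down the chute, 35 mm above its floor: centre of the underside of the head's drill-guide bridge when h = 0 (it is h further down). The bridge is 38 mm long in x, its plate's top 43 mm and its brass bushing's top 53 mm above the floor. Guides 9 mm high continue the rails, 60 mm apart, along the head.
- pawl_mark (a point): Point on the chute's floor 197.5 mm down, 30 mm left of the centre line: where the catch face of the steel spring pawl stands when h = 0 (it is h further down). The pawl (10 mm high, with an 18 mm brass pin) reaches 9 mm into the channel; its ramp starts 36 mm uphill and gives way to the block easily. It snaps in behind the block once the stop is pressed back 2.5 mm: a push of 5 to 12 N.
- thick_offcut_mid (a point): Centre of the other hardwood offcut, 110 x 60 x 50 mm (x, y, z), lying flat; too high for the jig; leave it alone. It and the block may lie on either side of the jig.
- tape_measure: Pocket tape measure, 37 x 92 x 64 mm, standing on the bench left of the jig; origin at the centre of its underside. Leave it alone.
- block_plane: Small steel hand plane, 160 x 50 x 50 mm, standing on the bench right of the jig; origin at the centre of its underside. Leave it alone.
Mind the look-alikes: they are no part of the job. Leave any pink look-alike of the part that bears block_mid alone.

How it is judged:
By the outcome, as a careful person would: the job done as asked, in the order asked, and still so for the second after the job is handed in, with the robot touching nothing.
It also fails if it takes over 58 s, if anything falls off the work surface, if the arm or the gripper's body presses on something with over 40 N, if the wrist force passes 120 N, or if a joint passes its speed limit or range.

ROBOT

A 7-joint arm with a two-finger parallel gripper is mounted at the origin on a cart in front of the work surface, level with it; the furniture and walls round the work are solid. World frame = base frame: x ahead of the robot, y to its left, z up, the work surface at z = 0. Lengths are in m, angles in rad, forces in N, time in s.
With the tool pointing down it reaches from about 0.425 to 1.025 m from the base axis. Payload 3.6 kg.
Tool frame: the origin (TCP) lies on the centre line of the jaws, within the pads' length; the fingertips stand ahead of it and the grasp point (between the pads) lies 6 mm ahead of it (tip_extent is the y of the fingertips in the tool frame, in m); y points along the fingers, x is the direction in which the jaws open and shut, and the axes are right-handed (so a half turn about y gives the same grasp; the last joint's range is limited). The gripper opens to 85 mm and grips with 20 to 120 N. Pads are 22 mm wide; open, the fingers measure 114 mm over their backs; the gripper's body (76 mm by 85 mm) begins 54 mm behind the grasp point. The pads swing forward as they close: fully open they stand 13 mm farther back than shut.
Start: joints at [-1.431, 0.591, 0.048, 1.609, -0.033, 0.943, -0.034], TCP at [0.168, 0.705, 0.235] pointing down, gripper open.
Joint ranges: [-2.69, 2.69], [-0.47, 2.24], [-1.27, 1.36], [0.19, 2.51], [-1.53, 4.68], [0.08, 2.07], [-3.09, 3.09]. Speed limits (rad/s): [2.57, 2.57, 3.14, 3.14, 3.14, 3.14, 3.14].

INTERFACE

Orientations are given as a rotation vector (axis times angle).
In Python, from workcell import * gives the robot as it stands.
- The arm moves only by the tool send_rows, never from a script. Its argument "deltas" is one flat list of numbers, 5 for each row, row after row: the shift along the tool's x, y, z normalised to -1 to 1, where 1 is 1 m, then the turn about the tool's y normalised to -1 to 1, where 1 is 2 rad, then the gripper's target within -1 to 1 (fully open at 1, half-way at 0, shut at -1). In form: [x, y, z, spin, hand, x, y, z, spin, hand, ...]. A call has 1 to 20 rows; each row is the pose to reach, as a shift and turn from the pose measured when the call began, along the tool's axes at that moment; what a row does not reach only later rows make up. A row lasts 1/8 s, in which the tool goes at most 62.5 mm and 10.7 degrees, less where a joint would pass 70% of its speed; a pose out of reach is approached as far as the arm can. A call with a number of a shift or a turn outside -1 to 1 is refused whole. A call with a gripper value outside its range is refused whole. The fingers move at their own pace and stop on an object; the grip force is fixed at half the most. Time passes only in rows, so rows that repeat a pose let the fingers close. It gives the time, the measured TCP pose, the force and the opening at its end, in the units of the state.
- sense(): the state, without advancing time (a new reading comes with each control period).
- get_image(name): name is "scene" or "side" or "wrist"; returns (picture, depth): 384x512x3 uint8, red, green, blue; 384x512 float32, m along the optical axis (not along the pixel's ray), 0 where there is no reading.
- camera_params(name): a dict with "camera_matrix" (3x3 intrinsics, pixels), "R" (3x3) and "t" (3): a world point X has camera coordinates R X + t. Camera axes: x right, y down, z forward; pixel columns grow to the right and rows downward; lengths in m; the calibration is good to about 2 mm. A picture is of the moment at which its call begins: read the wrist's pose just before it. camera_params takes no time and is no camera call; for the wrist camera it gives the pose at the moment of the call.
- job_done(): hands the job in, once; it reports no verdict.
Trained networks look in the newest picture that a camera, given by its name, has taken for a name from the list of things; names that differ only in an ending like _2 or _b are one class to them, and where a whole thing is asked for, a point or a joint stands for the part that bears it (a point fixed in the world has none). Each returns a list of dicts, best first, with "p" (0 to 1); they miss things now and then, are a little off and sometimes report something else, mostly with a low value. They report only what shows in the picture. A call takes as long as a camera call. They do not tell look-alikes from the thing itself.
- search_frame(camera, name): "centre" ([x, y, z] in m, in the coordinates of the camera as it stood for that picture, good to about 4 mm: the middle of the surface that is visible of it).
- regions_of(camera, name): "mask" (384x512 bool, what is visible of it).
The state is a dict: "clock": time; "q": joint angles; "qvel": joint speeds; "joint_torque": joint torques, N m; "position": TCP position; "ee_rot": TCP orientation; "force": force on the tool from outside, world axes, zero at the start; "wrist_torque": the same for the moment, N m; "opening": finger opening in m.
Only numpy, scipy, OpenCV 4.12 (cv2) and the standard library are available. Lean on these libraries where they do the work, as an engineer would, in place of code of your own. Each camera call takes 0.05 s, during which the arm holds its last target.

## Working session

There is one attempt and no reset: what is moved stays moved. The work goes in short steps, Python scripts to look and compute and a tool call to move; the robot and the scene stay as the last step left them, time stands still between calls to the robot, and variables do not carry over. Pictures are saved under pics/ and viewed, and the job is handed in when it is done.

Besides the shell and the picture viewer there is one more tool, called after "Request:" by a JSON object that holds its "method" and its "body", one argument or row to a line. send_rows: Moves the arm, as the interface text tells. Its arguments: {"type":"object","properties":{"deltas":{"type":"array"}},"required":["deltas"]}

```bash
mkdir -p pics; ls; python3 - <<'E'
from workcell import *
import cv2,numpy as np
s=sense()
for k,v in s.items(): print(k,np.round(v,4))
for n in ["scene","side","wrist"]:
    p=camera_params(n)
    im,d=get_image(n)
    cv2.imwrite(f"pics/{n}0.png",im[:,:,::-1]); np.save(f"pics/{n}0.npy",d)
    print(n,np.round(p["camera_matrix"],1).tolist(),np.round(p["R"],3).tolist(),np.round(p["t"],3))
    for m in ["block_mid","thick_offcut_mid","chute"]:
        for r in search_frame(n,m)[:4]:
            c=np.array(r["centre"]); w=p["R"].T@(c-p["t"]); u=p["camera_matrix"]@c; print(n,m,round(r["p"],2),np.round(w,3),np.round(u[:2]/u[2]))
print(sense()["clock"])
E
```

```text
pics
clock 0.0
q [-1.4305  0.5921  0.0483  1.6098 -0.0333  0.9427 -0.0337]
qvel [-0.0019 -0.0005 -0.0015  0.0003  0.0007 -0.0004 -0.0007]
joint_torque [-6.00000e-04 -5.48700e+01  1.54620e+00 -1.98126e+01  9.30000e-03
  8.90000e-03 -0.00000e+00]
position [0.1678 0.7045 0.2341]
ee_rot [-1.3123 -1.0342  1.0369]
force [ 0.4397  0.557  -0.6255]
wrist_torque [ 0.0263  0.0203 -0.0196]
opening 0.0853
scene [[397.6, 0.0, 249.0], [0.0, 397.6, 193.9], [0.0, 0.0, 1.0]] [[0.808, -0.589, 0.0], [-0.52, -0.713, -0.47], [0.277, 0.38, -0.883]] [-0.498  0.291  1.298]
scene block_mid 0.57 [ 0.508 -0.296  0.036] [276. 262.]
scene block_mid 0.57 [ 0.601 -0.411  0.028] [320. 274.]
scene thick_offcut_mid 0.81 [0.47  0.272 0.047] [174. 149.]
scene chute 0.8 [ 0.613 -0.028  0.083] [253. 180.]
scene chute 0.23 [ 0.507 -0.295  0.032] [275. 262.]
side [[357.8, 0.0, 252.8], [0.0, 357.8, 193.7], [0.0, 0.0, 1.0]] [[-0.983, -0.182, -0.013], [-0.095, 0.57, -0.816], [0.156, -0.801, -0.578]] [0.551 0.151 1.027]
side block_mid 0.93 [ 0.51  -0.266  0.03 ] [280. 173.]
side block_mid 0.64 [ 0.606 -0.395  0.03 ] [260. 154.]
side thick_offcut_mid 0.63 [0.47  0.31  0.051] [266. 299.]
side chute 0.6 [ 0.62  -0.005  0.072] [234. 204.]
wrist [[287.8, 0.0, 255.3], [0.0, 287.8, 190.7], [0.0, 0.0, 1.0]] [[0.233, 0.972, -0.002], [0.919, -0.22, 0.326], [0.317, -0.078, -0.945]] [-0.725 -0.043  0.383]
0.6
```

View pics/scene0.png

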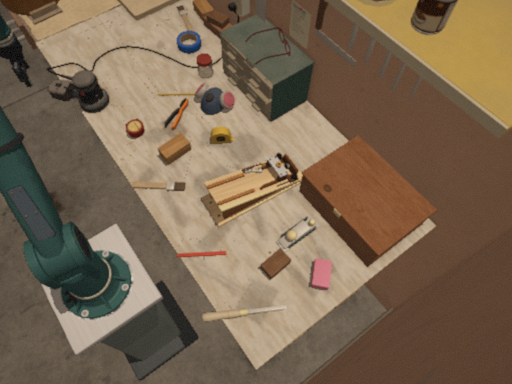

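View pics/side0.png

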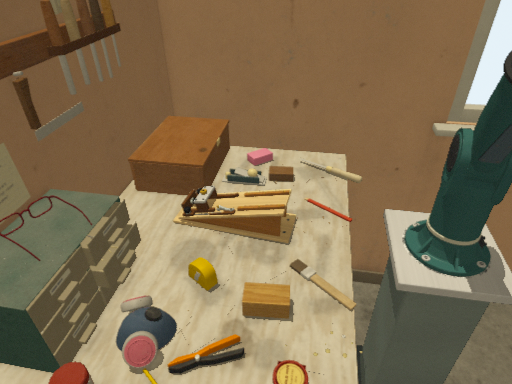

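View pics/wrist0.png

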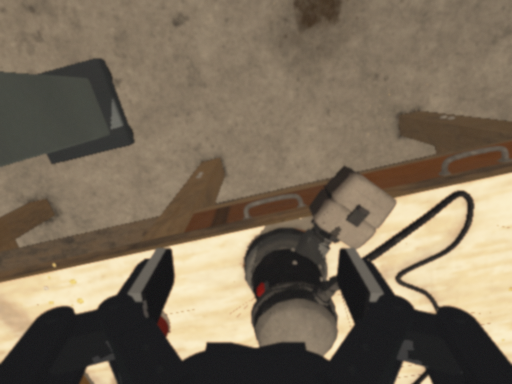

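```bash
cat > h.py <<'E'
from workcell import *
import cv2,numpy as np
from scipy.spatial.transform import Rotation as Ro
def cloud(n,d=None,p=None):
    p=p or camera_params(n)
    K=p["camera_matrix"]; v,u=np.mgrid[0:384,0:512]
    c=np.stack([(u-K[0,2])/K[0,0]*d,(v-K[1,2])/K[1,1]*d,d],-1)
    return (c-p["t"])@p["R"]
E
python3 - <<'E'
from h import *
for n in ["scene","side"]:
    im=cv2.imread(f"pics/{n}0.png"); d=np.load(f"pics/{n}0.npy"); W=cloud(n,d)
    m0=None
    for nm in ["block_mid","thick_offcut_mid","chute"]:
        for r in regions_of(n,nm)[:2]:
            m=r["mask"]&(d>0); P=W[m]; q=np.percentile(P,[2,50,98],axis=0)
            v,u=np.nonzero(m); print(n,nm,round(r["p"],2),m.sum(),(u.mean().round(),v.mean().round()),np.round(q,3).tolist())
            if nm!="chute":
                z=P[:,2].max() if 0 else np.percentile(P[:,2],90); T=P[abs(P[:,2]-z)<.006]
                rr=cv2.minAreaRect((T[:,:2]*1000).astype(np.float32)); print("  top",round(z,3),rr,np.round(T.mean(0),3))
    # bench patch
    B=W[(d>0)&(abs(W[...,2])<.03)]; print("bench z",np.median(B[:,2]))
    crop=im[150:280,150:340] if n=="scene" else im[140:260,160:350]
    cv2.imwrite(f"pics/{n}crop.png",cv2.resize(crop,None,fx=4,fy=4,interpolation=cv2.INTER_CUBIC))
E
```

```text
scene block_mid 0.82 548 (np.float64(321.0), np.float64(273.0)) [[0.562, -0.451, -0.002], [0.604, -0.41, 0.031], [0.652, -0.366, 0.037]]
  top 0.035 ((607.4107666015625, -408.3060302734375), (90.44650268554688, 54.64899826049805), 42.61441421508789) [ 0.606 -0.41   0.032]
scene block_mid 0.6 506 (np.float64(275.0), np.float64(263.0)) [[0.463, -0.322, 0.01], [0.505, -0.295, 0.031], [0.55, -0.266, 0.037]]
  top 0.035 ((507.9277038574219, -293.2388916015625), (90.81632995605469, 55.14296340942383), 5.373126983642578) [ 0.508 -0.293  0.032]
scene thick_offcut_mid 0.88 644 (np.float64(174.0), np.float64(148.0)) [[0.418, 0.257, -0.003], [0.469, 0.277, 0.047], [0.528, 0.321, 0.054]]
  top 0.052 ((472.95855712890625, 289.5158386230469), (108.88721466064453, 63.666683197021484), 5.648105621337891) [0.472 0.29  0.05 ]
scene chute 0.87 2891 (np.float64(252.0), np.float64(181.0)) [[0.461, -0.089, 0.029], [0.613, -0.026, 0.076], [0.776, 0.046, 0.11]]
bench z -0.0002567280477473354
side block_mid 0.81 353 (np.float64(280.0), np.float64(173.0)) [[0.466, -0.317, 0.001], [0.509, -0.27, 0.029], [0.552
[... 160 characters left out ...]
ock_mid 0.56 335 (np.float64(259.0), np.float64(156.0)) [[0.561, -0.445, -0.001], [0.608, -0.394, 0.027], [0.657, -0.36, 0.033]]
  top 0.032 ((609.6571044921875, -407.5343017578125), (89.1080322265625, 62.25624465942383), 42.79716110229492) [ 0.609 -0.404  0.031]
side thick_offcut_mid 0.63 1573 (np.float64(266.0), np.float64(300.0)) [[0.421, 0.264, 0.003], [0.473, 0.312, 0.048], [0.525, 0.326, 0.051]]
  top 0.051 ((474.65789794921875, 292.47088623046875), (108.86111450195312, 63.66526412963867), 6.054081916809082) [0.474 0.295 0.049]
side chute 0.74 2888 (np.float64(233.0), np.float64(203.0)) [[0.464, -0.084, 0.025], [0.627, -0.004, 0.073], [0.779, 0.052, 0.109]]
bench z -0.00054280052239383
```

View crops.

View pics/scenecrop.png

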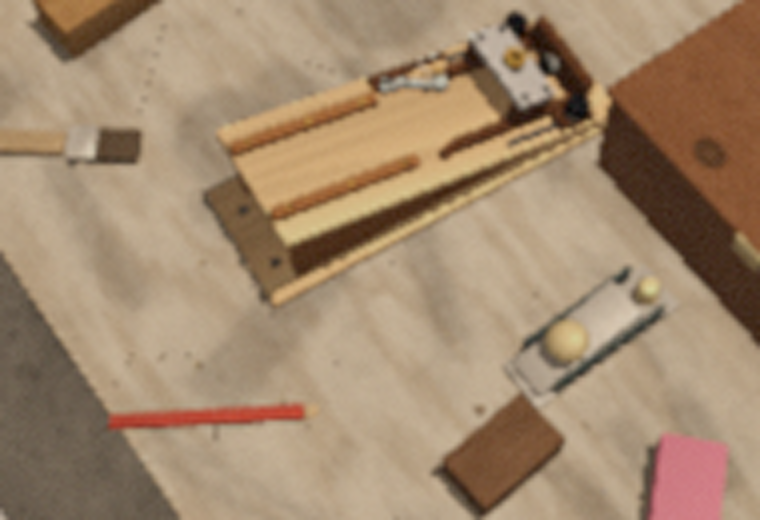

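View pics/sidecrop.png

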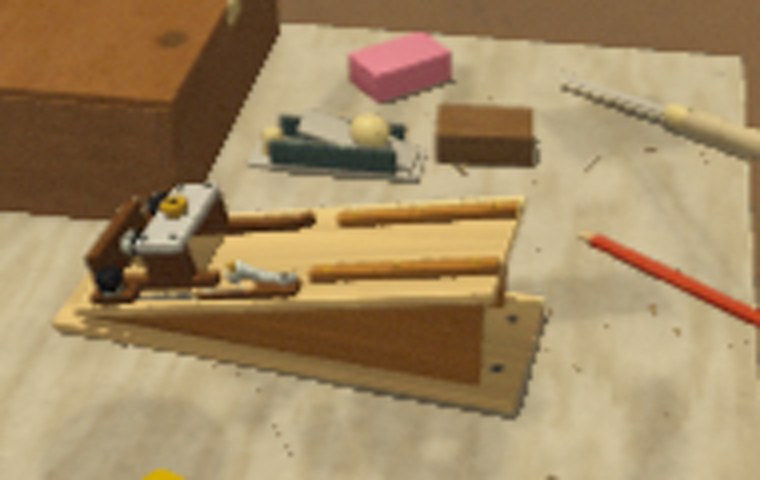

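```bash
python3 - <<'E'
from h import *
import workcell
print([k for k in dir(workcell) if not k.startswith('_')])
try: print(tip_extent)
except Exception as e: print(e)
s=sense(); R=Ro.from_rotvec(s["ee_rot"]).as_matrix(); print(np.round(R,3))
for n in ["scene","side"]:
    d=np.load(f"pics/{n}0.npy"); W=cloud(n,d)
    m=(d>0)&(W[...,0]>.42)&(W[...,0]<.85)&(abs(W[...,1]+.02)<.1)&(W[...,2]>-.02)&(W[...,2]<.2)
    P=W[m]
    # ransac plane with slope ~14
    rng=np.random.default_rng(0);best=0
    for i in range(3000):
        a=P[rng.choice(len(P),3,False)]; nn=np.cross(a[1]-a[0],a[2]-a[0]); 
        if np.linalg.norm(nn)<1e-6: continue
        nn/=np.linalg.norm(nn); nn*=np.sign(nn[2])
        if abs(np.degrees(np.arccos(nn[2]))-14)>2: continue
        k=(abs((P-a[0])@nn)<.002).sum()
        if k>best: best=k;bn=nn;ba=a[0]
    for it in range(3):
        I=P[abs((P-ba)@bn)<.0025]; ba=I.mean(0); bn=np.linalg.svd(I-ba,full_matrices=False)[2][2]; bn*=np.sign(bn[2])
    print(n,len(P),len(I),np.round(bn,4),np.degrees(np.arccos(bn[2])).round(2),"yaw",np.degrees(np.arctan2(bn[1],bn[0])).round(2),np.round(ba,4))
    # x dir
    ex=np.array([0,0,-1.]); ex-=ex@bn*bn; ex/=np.linalg.norm(ex); ey=np.cross(bn,ex)
    L=np.stack([(P-ba)@ex,(P-ba)@ey,(P-ba)@bn],1)
    np.savez(f"pics/{n}L.npz",L=L,ex=ex,ey=ey,ez=bn,o=ba)
    rr=cv2.minAreaRect((L[abs(L[:,2])<.0025][:,:2]*1000).astype(np.float32)); print(rr)
    # height raster 3mm
    img=np.zeros((80,180,3),np.uint8)
    for x,y,z in L:
        r=int((y+.1)/.0025);c=int((x+.22)/.0025)
        if 0<=r<80 and 0<=c<180 and z>-.03:
            img[79-r,c]=(0,60,0) if abs(z)<.003 else ((80,80,80) if z<0 else ((0,160,255) if z<.015 else ((255,0,0) if z<.03 else ((0,0,255) if z<.047 else (255,255,255)))))
    cv2.imwrite(f"pics/{n}L.png",cv2.resize(img,(720,320),interpolation=0))
E
```

```text
['Unreachable', 'camera_params', 'get_image', 'job_done', 'regions_of', 'search_frame', 'sense', 'tip_extent']
0.025
[[ 0.232  0.    -0.973]
 [ 0.973  0.     0.232]
 [ 0.    -1.    -0.   ]]
scene 5496 1257 [ 0.2368 -0.0345  0.971 ] 13.84 yaw -8.28 [ 0.5843 -0.0243  0.0753]
((37.64595031738281, 8.639503479003906), (339.4350891113281, 127.34657287597656), 2.778646230697632)
side 6978 1372 [ 0.2415 -0.02    0.9702] 14.03 yaw -4.73 [ 0.5926 -0.0081  0.0732]
((67.77423095703125, -17.558502197265625), (148.8917236328125, 412.89471435546875), 88.54708099365234)
```

```bash
cd pics; python3 -c "
import cv2,numpy as np
cv2.imwrite('LL.png',np.vstack([cv2.imread('sceneL.png')[:295],cv2.imread('sideL.png')[:295]]))"
```

```text
(no output)
```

View pics/LL.png

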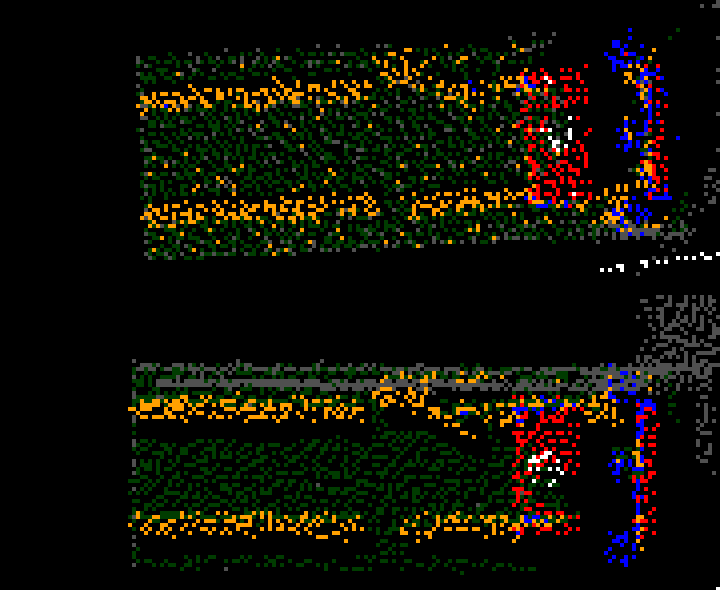

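Request:
{"method": "send_rows", "body": {
  "deltas": [-0.134,-0.03,-0.322,0,1,-0.134,-0.03,-0.322,0,1,-0.134,-0.03,-0.322,0,1,-0.134,-0.03,-0.322,0,1,-0.134,-0.03,-0.322,0,1,-0.134,-0.03,-0.322,0,1,-0.609,-0.045,-0.487,-0.17,1,-0.609,-0.045,-0.487,-0.17,1,-0.609,-0.045,-0.487,-0.17,1,-0.609,-0.045,-0.487,-0.17,1,-0.609,-0.045,-0.487,-0.17,1,-0.609,-0.045,-0.487,-0.17,1,-0.609,-0.045,-0.487,-0.17,1,-0.609,-0.045,-0.487,-0.17,1,-0.891,0.01,-0.563,-0.17,1,-0.891,0.01,-0.563,-0.17,1,-0.891,0.01,-0.563,-0.17,1,-0.891,0.01,-0.563,-0.17,1,-0.891,0.01,-0.563,-0.17,1,-0.891,0.01,-0.563,-0.17,1]
}}

```text
clock: 3.4
position: [0.5078, -0.2975, 0.2249]
ee_rot: [-1.163, -1.279, 1.284]
force: [-0.7, 0.6, -0.2]
opening: 0.0854
```

```bash
python3 - <<'E'
from h import *
s=sense();R=Ro.from_rotvec(s["ee_rot"]).as_matrix(); print(np.round(s["q"],2),s["position"],np.degrees(np.arctan2(R[1,0],R[0,0])),np.round(R,3))
p=camera_params("wrist"); im,d=get_image("wrist"); cv2.imwrite("pics/w1.png",im[:,:,::-1])
W=cloud("wrist",d,p)
for r in regions_of("wrist","block_mid"):
    m=r["mask"]&(d>0);P=W[m]
    T=P[abs(P[:,2]-.032)<.007]
    v,u=np.nonzero(m);print(r["p"],m.sum(),u.mean(),v.mean(),np.median(P,0))
    if len(T)>20: print(cv2.minAreaRect((T[:,:2]*1000).astype(np.float32)),T.mean(0))
E
```

```text
[ 0.31  0.44  0.19  1.94 -0.11  0.77  2.23] [ 0.50781072 -0.29752945  0.2249473 ] 95.61066674078194 [[-0.098 -0.001 -0.995]
 [ 0.995 -0.003 -0.098]
 [-0.003 -1.     0.001]]
0.92 3513 259.51978366068886 163.7865072587532 [ 0.50447253 -0.29386145  0.03246081]
((509.1379699707031, -292.9207763671875), (90.1730728149414, 54.77316665649414), 4.335569858551025) [ 0.50670045 -0.29362922  0.03246208]
0.55 3096 165.5048449612403 226.49580103359173 [ 0.59996636 -0.4061477   0.03228826]
((608.2931518554688, -408.7303771972656), (89.93464660644531, 55.84624481201172), 42.36808395385742) [ 0.60203321 -0.40832285  0.03224259]
```

View pics/w1.png

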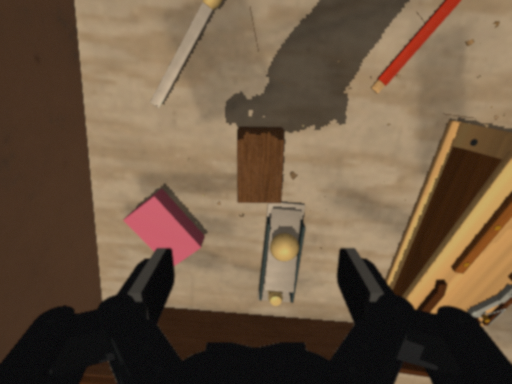

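Request:
{"method": "send_rows", "body": {
  "deltas": [0.005,0.1,-0.0015,0.007,1,0.005,0.16,-0.0015,0.007,1,0.005,0.193,-0.0015,0.007,1,0.005,0.193,-0.0015,0.007,1,0.005,0.193,-0.0015,0.007,1,0.005,0.193,-0.0015,0.007,-1,0.005,0.193,-0.0015,0.007,-1,0.005,0.193,-0.0015,0.007,-1,0.005,0.193,-0.0015,0.007,-1,0.005,0.193,-0.0015,0.007,-1,0.005,0.193,-0.0015,0.007,-1]
}}

```text
clock: 4.88
position: [0.5127, -0.2884, 0.0361]
ee_rot: [-1.171, -1.279, 1.275]
force: [-1.9, 0.9, 19.3]
opening: 0.0001
```

```bash
python3 - <<'E'
from h import *
s=sense();print(s["position"],s["force"],s["opening"],tip_extent)
for n in ["wrist","side","scene"]:
    im,d=get_image(n); np.save(f"pics/{n}2.npy",d)
    cv2.imwrite(f"pics/{n}2.png",im[:,:,::-1])
    if n!="wrist":
        x,y=(230,130) if n=="side" else (225,210)
        cv2.imwrite(f"pics/{n}2c.png",cv2.resize(im[y:y+90,x:x+110,::-1],None,fx=6,fy=6,interpolation=cv2.INTER_CUBIC))
E
```

```text
[ 0.51267643 -0.28838506  0.03609163] [-1.88032059  0.91385541 19.31131507] 0.00012843966570199076 0.025
```

View pics/wrist2.png

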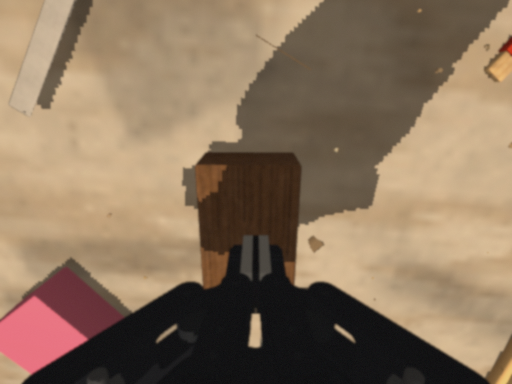

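View pics/side2c.png

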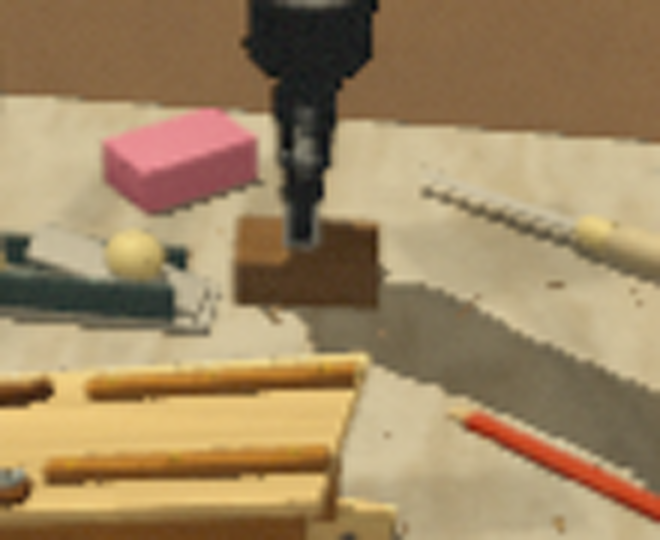

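View pics/scene2c.png

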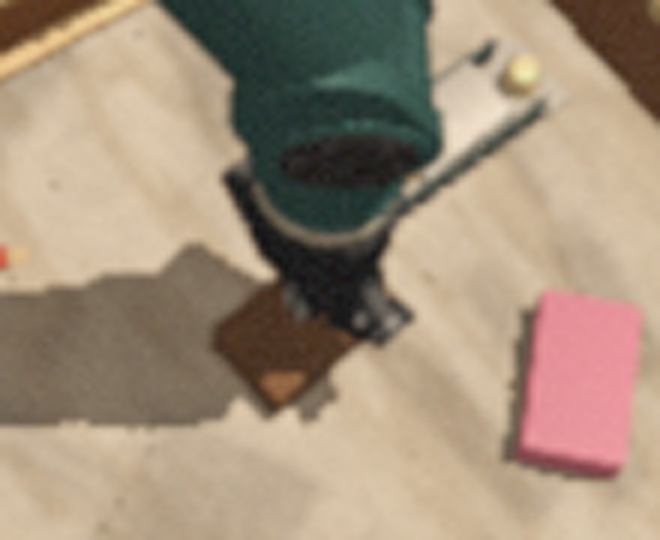

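```bash
python3 - <<'E'
from h import *
p=camera_params("wrist");d=np.load("pics/wrist2.npy");W=cloud("wrist",d,p)
print("cam pos",-p["R"].T@p["t"])
for (u,v) in [(215,175),(250,175),(290,175),(220,240),(280,240),(250,157),(210,270),(150,200),(245,262),(265,262),(256,240),(340,200),(257,300)]:
    print(u,v,np.round(W[v,u],4),round(float(d[v,u]),4))
for n in ["scene","side"]:
    d=np.load(f"pics/{n}2.npy");W=cloud(n,d)
    m=(d>0)&(W[...,0]>.45)&(W[...,0]<.57)&(W[...,1]>-.35)&(W[...,1]<-.24)&(abs(W[...,2]-.032)<.005)
    P=W[m];print(n,len(P),np.round(np.percentile(P,[1,50,99],axis=0),4).tolist())
E
```

```text
cam pos [ 0.42898142 -0.29561058  0.17483153]
215 175 [ 0.472  -0.313   0.0332] 0.1474
250 175 [ 0.4705 -0.2952  0.0327] 0.1479
290 175 [ 0.4687 -0.2747  0.0326] 0.1479
220 240 [ 0.5096 -0.3087  0.0327] 0.1604
280 240 [ 0.5064 -0.2754  0.0328] 0.1601
250 157 [ 0.4647 -0.296   0.0168] 0.1609
210 270 [ 0.5296 -0.3135  0.0329] 0.1667
150 200 [ 0.5025 -0.3584  0.0007] 0.187
245 262 [ 0.5034 -0.2941  0.0617] 0.1313
265 262 [ 0.5015 -0.2852  0.0633] 0.1295
256 240 [ 0.5027 -0.2892  0.0417] 0.1501
340 200 [ 4.916e-01 -2.354e-01  1.000e-04] 0.1871
257 300 [ 0.5178 -0.2873  0.0691] 0.1294
scene 226 [[0.4628, -0.3228, 0.0273], [0.486, -0.2984, 0.0316], [0.517, -0.2671, 0.0363]]
side 179 [[0.4663, -0.3193, 0.0273], [0.5052, -0.2825, 0.0311], [0.5542, -0.2604, 0.035]]
```

```bash
python3 - <<'E'
from h import *
p=camera_params("wrist");d=np.load("pics/wrist2.npy");W=cloud("wrist",d,p)
im=cv2.imread("pics/wrist2.png"); cv2.imwrite("pics/w2c.png",cv2.resize(im[200:350,180:340],None,fx=4,fy=4,interpolation=cv2.INTER_CUBIC))
for u in (247,265):
  for v in range(228,300,6): print(u,v,np.round(W[v,u],4))
E
```

```text
247 228 [ 0.5008 -0.2943  0.0326]
247 234 [ 0.5042 -0.294   0.0332]
247 240 [ 0.5027 -0.2939  0.0426]
247 246 [ 0.5024 -0.2937  0.049 ]
247 252 [ 0.5029 -0.2935  0.0538]
247 258 [ 0.5028 -0.2933  0.0592]
247 264 [ 0.5023 -0.2932  0.0648]
247 270 [ 0.503  -0.293   0.0683]
247 276 [ 0.502  -0.2929  0.0739]
247 282 [ 0.5015 -0.2928  0.0785]
247 288 [ 0.502  -0.2927  0.0815]
247 294 [ 0.501  -0.2926  0.0863]
265 228 [ 0.5002 -0.2844  0.0321]
265 234 [ 0.5035 -0.2841  0.0328]
265 240 [ 0.5022 -0.2845  0.0419]
265 246 [ 0.5021 -0.2847  0.0482]
265 252 [ 0.5019 -0.2849  0.0541]
265 258 [ 0.5028 -0.2849  0.0581]
265 264 [ 0.5021 -0.2851  0.0639]
265 270 [ 0.5023 -0.2852  0.0682]
265 276 [ 0.5011 -0.2855  0.0743]
265 282 [ 0.5018 -0.2855  0.0772]
265 288 [ 0.5006 -0.2858  0.0825]
265 294 [ 0.5015 -0.2858  0.0849]
```

View pics/w2c.png

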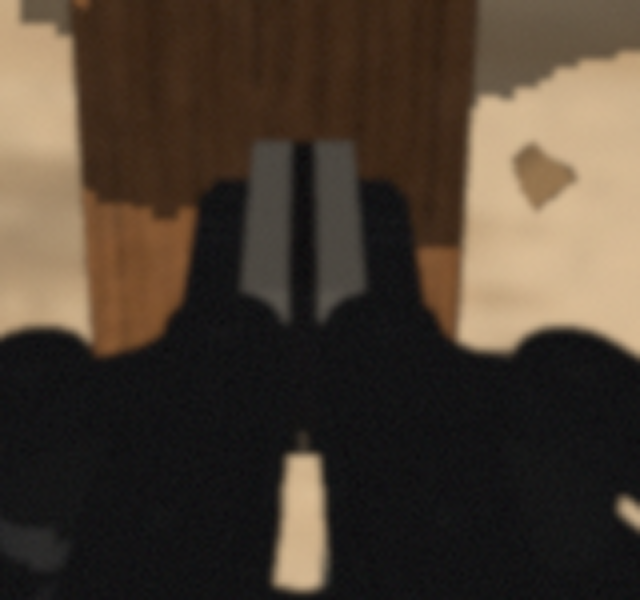

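Request:
{"method": "send_rows", "body": {
  "deltas": [0,-0.06,0,0,-1,0,-0.06,0,0,-1,0,-0.06,0,0,-1]
}}

```text
clock: 5.4
position: [0.5125, -0.2883, 0.097]
ee_rot: [-1.173, -1.28, 1.274]
force: [-0.6, 0.3, 0.6]
opening: 0.0001
```

```bash
python3 - <<'E'
from h import *
s=sense();R=Ro.from_rotvec(s["ee_rot"]).as_matrix();print(s["position"],s["opening"],s["force"])
p=camera_params("wrist");im,d=get_image("wrist");W=cloud("wrist",d,p)
cv2.imwrite("pics/w3.png",im[:,:,::-1])
for v in range(190,300,5): print(v,np.round((W[v,265]-s["position"])@R,4),np.round(W[v,265],4))
E
```

```text
[ 0.51250323 -0.28827577  0.09695816] 0.00013374781475651115 [-0.55575122  0.34478504  0.58393477]
190 [0.0069 0.0642 0.0136] [ 0.4988 -0.2828  0.0327]
195 [-0.     -0.1392  0.0832] [ 0.4286 -0.2955  0.2356]
200 [0.007  0.0652 0.0052] [ 0.5072 -0.2819  0.0317]
205 [0.007  0.0649 0.0012] [ 0.5111 -0.2815  0.032 ]
210 [ 0.0071  0.0653 -0.0031] [ 0.5154 -0.2811  0.0317]
215 [ 0.0071  0.0657 -0.0074] [ 0.5197 -0.2807  0.0313]
220 [ 0.0071  0.0645 -0.0112] [ 0.5234 -0.2803  0.0325]
225 [ 0.0072  0.0644 -0.0154] [ 0.5276 -0.2799  0.0327]
230 [ 0.0073  0.0659 -0.0204] [ 0.5327 -0.2794  0.0312]
235 [0.005  0.0014 0.0091] [ 0.503  -0.2841  0.0955]
240 [ 0.0048 -0.0053  0.0097] [ 0.5023 -0.2844  0.1022]
245 [ 0.0046 -0.0111  0.0101] [ 0.502  -0.2846  0.108 ]
250 [ 0.0044 -0.0167  0.0105] [ 0.5015 -0.2848  0.1135]
255 [ 0.0043 -0.02    0.0098] [ 0.5022 -0.2848  0.1169]
260 [ 0.0042 -0.0253  0.0104] [ 0.5016 -0.285   0.1222]
265 [ 0.0041 -0.0287  0.01  ] [ 0.502  -0.285   0.1255]
270 [ 0.0039 -0.033   0.0104] [ 0.5016 -0.2852  0.1299]
275 [ 0.0038 -0.0378  0.0112] [ 0.5007 -0.2854  0.1346]
280 [ 0.0037 -0.0412  0.0113] [ 0.5007 -0.2855  0.1381]
285 [ 0.0036 -0.0443  0.0112] [ 0.5007 -0.2856  0.1411]
290 [ 0.0035 -0.0473  0.0112] [ 0.5007 -0.2857  0.1442]
295 [ 0.0034 -0.0503  0.0113] [ 0.5006 -0.2858  0.1472]
```

View pics/w3.png

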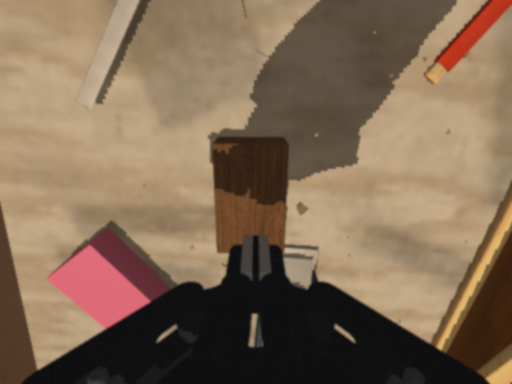

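Request:
{"method": "send_rows", "body": {
  "deltas": [-0.0044,0,0.0039,0,1,-0.0044,0,0.0039,0,1,-0.0044,0,0.0039,0,1,-0.0044,0,0.0039,0,1,-0.0044,0.04,0.0039,0,1,-0.0044,0.07,0.0039,0,1,-0.0044,0.087,0.0039,0,1,-0.0044,0.087,0.0039,0,1]
}}

```text
clock: 6.45
position: [0.5083, -0.2924, 0.008]
ee_rot: [-1.168, -1.278, 1.275]
force: [-0.9, -0.2, -0.1]
opening: 0.0857
```

Request:
{"method": "send_rows", "body": {
  "deltas": [0,-0.001,0,0,-1,0,-0.001,0,0,-1,0,-0.001,0,0,-1,0,-0.001,0,0,-1,0,-0.001,0,0,-1,0,-0.001,0,0,-1]
}}

```text
clock: 7.2
position: [0.5092, -0.293, 0.0105]
ee_rot: [-1.171, -1.279, 1.274]
force: [-0.1, 0.9, 6.8]
opening: 0.0533
```

Request:
{"method": "send_rows", "body": {
  "deltas": [0,-0.05,0,0,-1,0,-0.11,0,0,-1,0,-0.17,0,0,-1,0,-0.2,0,0,-1,0,-0.2,0,0,-1]
}}

```text
clock: 7.82
position: [0.5094, -0.2934, 0.2133]
ee_rot: [-1.177, -1.282, 1.274]
force: [0.3, -0.0, -2.5]
opening: 0.0537
```

```bash
python3 - <<'E'
from h import *
s=sense();print(s["position"],s["opening"],s["force"])
for n in ["wrist","side","scene"]:
    im,d=get_image(n); np.save(f"pics/{n}4.npy",d); cv2.imwrite(f"pics/{n}4.png",im[:,:,::-1])
    if n=="wrist":
        W=cloud(n,d);R=Ro.from_rotvec(s["ee_rot"]).as_matrix()
        L=(W-s["position"])@R
        m=(d>0)&(L[...,1]>-.03)&(L[...,1]<.08)&(abs(L[...,0])<.05)&(abs(L[...,2])<.08)
        P=L[m];print(len(P),np.round(np.percentile(P,[1,10,50,90,99],axis=0),4).tolist())
# chute fit, from the first pictures
from scipy.optimize import least_squares
for n in ["scene","side"]:
    d=np.load(f"pics/{n}0.npy"); W=cloud(n,d)
    m=(d>0)&(W[...,0]>.42)&(W[...,0]<.85)&(abs(W[...,1]+.02)<.1)&(W[...,2]>-.02)&(W[...,2]<.2); P=W[m]
    best=None
    for yaw in np.arange(-8,-2,.25):
        a,b=np.radians(14),np.radians(yaw)
        ex=np.array([np.cos(a)*np.cos(b),np.cos(a)*np.sin(b),-np.sin(a)]);ey=np.array([-np.sin(b),np.cos(b),0]);ez=np.cross(ex,ey)
        # rail sharpness: points 7-11mm above floor
        z=P@ez; f=np.median(z[(abs(P[:,1]+.02)<.02)&(P[:,0]<.62)&(P[:,0]>.5)])
        Q=P[(abs(z-f-.009)<.0025)&(P[:,0]<.6)]; y=Q@ey
        F=P[(abs(z-f)<.004)&(P[:,0]<.7)]
        h,e=np.histogram(y,bins=np.arange(-.1,.1,.002)); sc=(h.astype(float)**2).sum()
        if best is None or sc>best[0]: best=(sc,yaw,ex,ey,ez,f,Q)
    sc,yaw,ex,ey,ez,f,Q=best
    y=Q@ey; mid=np.median(y); l=y[y>mid+0];print(n,yaw,f,"rails",np.round(np.percentile(y[y>y.mean()],[3,50,97]),4),np.round(np.percentile(y[y<y.mean()],[3,50,97]),4))
    yc=(np.median(y[y>y.mean()])+np.median(y[y<y.mean()]))/2
    F=P[(abs(P@ez-f)<.004)&(abs(P@ey-yc)<.06)]; x0=np.percentile(F@ex,.5); 
    z=P@ez-f; xx=P@ex-x0; yy=P@ey-yc
    B=(abs(z-.043)<.004)&(abs(yy)<.03); S=(z>.01)&(xx>.27)&(abs(yy)<.012)&(z<.03)
    print(" x0",x0,"yc",yc,"origin",ex*x0+ey*yc+ez*f,"bridge",np.percentile(xx[B],[3,50,97]),"stop",np.round(np.sort(xx[S])[:8],3))
E
```

```text
[ 0.50938083 -0.29340559  0.21329929] 0.05370679925531858 [ 0.3378699  -0.00596434 -2.45634557]
21503 [[-0.0361, -0.0281, -0.0397], [-0.0227, -0.0209, -0.0274], [0.001, -0.0199, 0.0112], [0.0243, -0.0162, 0.0449], [0.0377, 0.0058, 0.0458]]
scene -5.75 0.21395076805933125 rails [0.0703 0.0767 0.0829] [-0.0019  0.0044  0.011 ]
 x0 0.41742021403483837 yc 0.04056821915752771 origin [ 0.45854659 -0.00539984  0.10661243] bridge [0.23892254 0.25454291 0.27812913] stop [0.298 0.299 0.3   0.301 0.302 0.302 0.302 0.302]
side -4.25 0.21422705988174814 rails [0.0592 0.0655 0.0714] [-0.0142 -0.0055 -0.0003]
 x0 0.4189487108165709 yc 0.02997328716311381 origin [ 0.45929131 -0.0040753   0.10651073] bridge [0.23961306 0.25228018 0.27765207] stop [0.299 0.301 0.302 0.302 0.302 0.302 0.303 0.304]
```

View pics/side4.png

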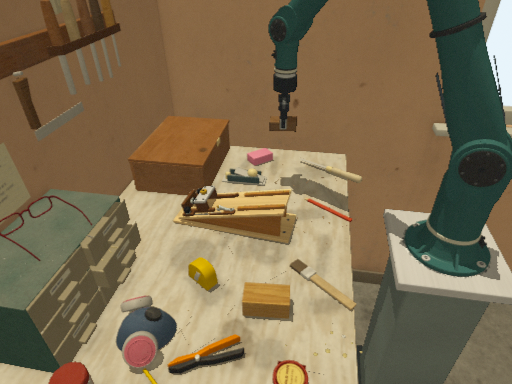

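View pics/wrist4.png

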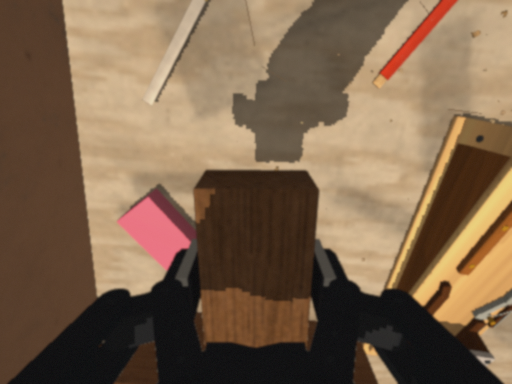

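Request:
{"method": "send_rows", "body": {
  "deltas": [0.06,-0.02,-0.005,0.08,-1,0.12,-0.03,-0.011,0.08,-1,0.13,-0.03,-0.011,0.08,-1,0.13,-0.03,-0.011,0.08,-1,0.13,-0.03,-0.011,0.08,-1]
}}

```text
clock: 8.6
position: [0.5052, -0.1631, 0.238]
ee_rot: [-1.244, -1.157, 1.156]
force: [-0.5, 0.4, -0.9]
opening: 0.0542
```

```bash
cat > chute.py <<'E'
from h import *
from scipy.optimize import minimize
def fit(W,d,yaws=np.arange(-8,-2,.1)):
    o=np.array([.459,-.0047,.1065]); a=np.radians(14)
    def ax(yaw):
        b=np.radians(yaw)
        ex=np.array([np.cos(a)*np.cos(b),np.cos(a)*np.sin(b),-np.sin(a)]);ey=np.array([-np.sin(b),np.cos(b),0]);return np.stack([ex,ey,np.cross(ex,ey)],1)
    m=(d>0)&(np.linalg.norm(W-o-[.15,0,-.04],axis=-1)<.2); P=W[m]
    r=[]
    L=(P-o)@ax(-5)
    fl=(abs(L[:,1])<.022)&(L[:,0]>.02)&(L[:,0]<.14)&(abs(L[:,2])<.006); f=np.median(L[fl,2])
    for yaw in yaws:
        L=(P-o)@ax(yaw); L[:,2]-=f
        k=(L[:,2]>.0065)&(L[:,2]<.012)&(L[:,0]>.005)&(L[:,0]<.142)&(abs(L[:,1])<.05)
        x,y=L[k,0],L[k,1]
        for yc in np.arange(-.006,.0061,.0005):
            t=abs(y-yc); r.append((((t>.03)&(t<.042)).sum()-((t<.0295)|(t>.0425)).sum(),yaw,yc))
    r=np.array(r); b=r[r[:,0]>=r[:,0].max()*.99]
    yaw,yc=b[:,1].mean(),b[:,2].mean(); A=ax(yaw)
    L=(P-o)@A; fl=(abs(L[:,1]-yc)<.02)&(abs(L[:,2]-f)<.004); x0=np.percentile(L[fl,0],1)
    org=o+A@np.array([x0,yc,f])
    return yaw,org,A,r[:,0].max(),k.sum(),f
E
python3 - <<'E'
from chute import *
s=sense();R=Ro.from_rotvec(s["ee_rot"]).as_matrix(); print(s["position"],np.degrees(np.arctan2(R[1,0],R[0,0])),np.round(R[:,1],4))
p=camera_params("wrist");im,d=get_image("wrist"); np.save("pics/wrist5.npy",d); cv2.imwrite("pics/w5.png",im[:,:,::-1])
for nm,W,dd in [("wrist",cloud("wrist",d,p),d)]+[(n,cloud(n,np.load(f"pics/{n}0.npy")),np.load(f"pics/{n}0.npy")) for n in ("scene","side")]:
    yaw,o,A,sc,k,f=fit(W,dd); print(nm,yaw.round(2),np.round(o,4),"at75",np.round(o+A[:,0]*.075,4),sc,k,f)
E
```

```text
[ 0.50520807 -0.16310699  0.23802609] 85.87880734471231 [ 0.0014 -0.0011 -1.    ]
wrist -5.45 [ 0.4601 -0.0058  0.1072] at75 [ 0.5326 -0.0127  0.0891] 2786.0 2840 0.0010094631316670242
scene -5.15 [ 0.4589 -0.0062  0.1064] at75 [ 0.5314 -0.0127  0.0883] 178.0 196 -5.401927875611188e-05
side -4.75 [ 0.46   -0.0043  0.1062] at75 [ 0.5325 -0.0103  0.0881] 206.0 246 -2.053807284885325e-05
```

View pics/w5.png

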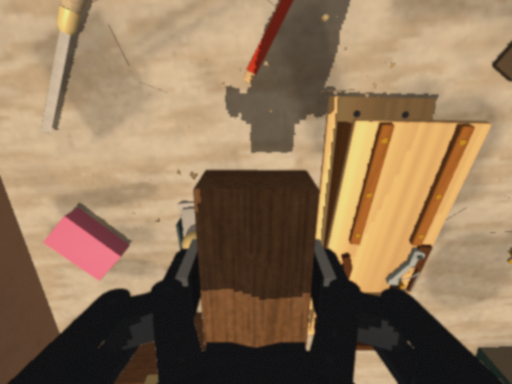

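Request:
{"method": "send_rows", "body": {
  "deltas": [0.06,0.01,-0.007,0.011,-1,0.12,0.02,-0.014,0.011,-1,0.151,0.038,-0.017,0.011,-1,0.151,0.038,-0.017,0.011,-1,0.151,0.038,-0.017,0.011,-1,0.151,0.038,-0.017,0.011,-1]
}}

```text
clock: 9.4
position: [0.5335, -0.0164, 0.2005]
ee_rot: [-1.258, -1.137, 1.137]
force: [0.5, -0.1, -0.8]
opening: 0.0538
```

```bash
python3 - <<'E'
from chute import *
s=sense();R=Ro.from_rotvec(s["ee_rot"]).as_matrix(); print(s["position"],s["force"],np.degrees(np.arctan2(R[1,0],R[0,0])))
t=np.array([.5333,-.0133,.125]); print(np.round((t-s["position"])@R,4))
p=camera_params("wrist");im,d=get_image("wrist"); cv2.imwrite("pics/w6.png",im[:,:,::-1])
yaw,o,A,sc,k,f=fit(cloud("wrist",d,p),d); print(yaw.round(2),np.round(o,4),"at75",np.round(o+A[:,0]*.075,4),sc,k,f)
E
```

```text
[ 0.53349866 -0.01641906  0.20051048] [ 0.51504648 -0.06951538 -0.76761091] 84.36412325995067
[0.0032 0.0755 0.0007]
-5.61 [ 0.4597 -0.0052  0.1076] at75 [ 0.5322 -0.0123  0.0894] 1686.0 1709 0.0012277510932080416
```

View pics/w6.png

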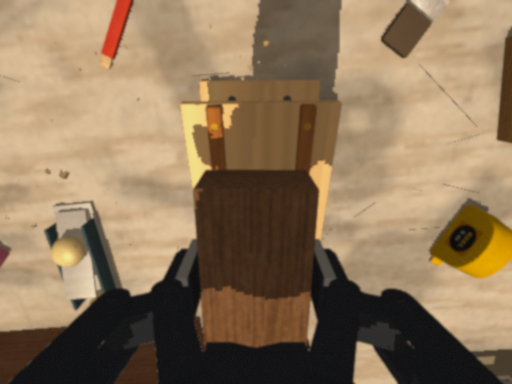

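Request:
{"method": "send_rows", "body": {
  "deltas": [0.0035,0.04,0.0005,0,-1,0.0035,0.08,0.0005,0,-1,0.0035,0.08,0.0005,0,-1,0.0035,0.08,0.0005,0,-1]
}}

```text
clock: 9.95
position: [0.5345, -0.0135, 0.1217]
ee_rot: [-1.259, -1.138, 1.135]
force: [0.5, -1.2, -1.2]
opening: 0.0537
```

Request:
{"method": "send_rows", "body": {
  "deltas": [0,0.005,0,0,-1,0,0.009,0,0,-1,0,0.009,0,0,-1]
}}

```text
clock: 10.32
position: [0.5345, -0.0135, 0.1129]
ee_rot: [-1.259, -1.139, 1.135]
force: [1.3, 0.9, -2.0]
opening: 0.0537
```

Request:
{"method": "send_rows", "body": {
  "deltas": [0,0.002,0,0,-1,0,0.004,0,0,-1]
}}

```text
clock: 10.58
position: [0.5348, -0.0134, 0.1091]
ee_rot: [-1.259, -1.139, 1.135]
force: [-0.4, -0.2, 9.5]
opening: 0.0539
```

Request:
{"method": "send_rows", "body": {
  "deltas": [0,0.002,0,0,-1,0,0.003,0,0,-1]
}}

```text
clock: 10.82
position: [0.5357, -0.0134, 0.1075]
ee_rot: [-1.26, -1.14, 1.133]
force: [-1.5, 0.3, 12.8]
opening: 0.0538
```

Request:
{"method": "send_rows", "body": {
  "deltas": [0,0,0,0,0.6,0,0,0,0,0.6,0,0,0,0,0.6,0,0,0,0,1,0,-0.05,0,0,1,0,-0.1,0,0,1,0,-0.1,0,0,1]
}}

```text
clock: 11.7
position: [0.5379, -0.0134, 0.2111]
ee_rot: [-1.265, -1.146, 1.128]
force: [0.2, 0.0, -0.4]
opening: 0.0854
```

```bash
python3 - <<'E'
from chute import *
s=sense();R=Ro.from_rotvec(s["ee_rot"]).as_matrix(); print(s["position"],s["force"],np.degrees(np.arctan2(R[1,0],R[0,0])))
p=camera_params("wrist");im,d=get_image("wrist"); cv2.imwrite("pics/w7.png",im[:,:,::-1])
W=cloud("wrist",d,p)
a,b=np.radians(14),np.radians(-5.5)
ex=np.array([np.cos(a)*np.cos(b),np.cos(a)*np.sin(b),-np.sin(a)]);ey=np.array([-np.sin(b),np.cos(b),0]);A=np.stack([ex,ey,np.cross(ex,ey)],1)
o=np.array([.4599,-.0055,.1074]); np.savez("ch.npz",A=A,o=o)
L=(W-o)@A
for r in regions_of("wrist","block_mid")[:3]:
    P=L[r["mask"]&(d>0)]; print(r["p"],len(P),np.round(np.percentile(P,[2,50,98],axis=0),4).tolist())
    T=P[(P[:,2]>.024)]
    if len(T)>100:
        print(cv2.minAreaRect((T[:,:2]*1000).astype(np.float32)), np.polyfit(T[:,0],T[:,2],1))
im,d=get_image("side"); cv2.imwrite("pics/s7.png",cv2.resize(im[150:260,160:320,::-1],None,fx=5,fy=5,interpolation=cv2.INTER_CUBIC))
E
```

```text
[ 0.5379207  -0.01343727  0.21108394] [ 0.23557689  0.0246538  -0.35539196] 84.2934229229567
0.59 6421 [[0.0324, -0.0266, 0.0075], [0.0624, -0.0006, 0.0319], [0.1176, 0.0255, 0.0332]]
((76.95950317382812, -0.6978321075439453), (54.920494079589844, 90.2083511352539), 89.46640014648438) [0.01135772 0.0310535 ]
0.55 169 [[0.2059, -0.3552, -0.0557], [0.2125, -0.3403, -0.0476], [0.2365, -0.3358, -0.0367]]
0.47 5102 [[0.1466, -0.2534, -0.0675], [0.1934, -0.2197, -0.0301], [0.2779, -0.1977, -0.0069]]
```

View pics/w7.png

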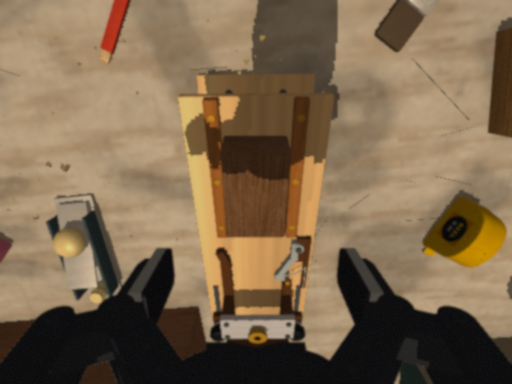

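View pics/s7.png

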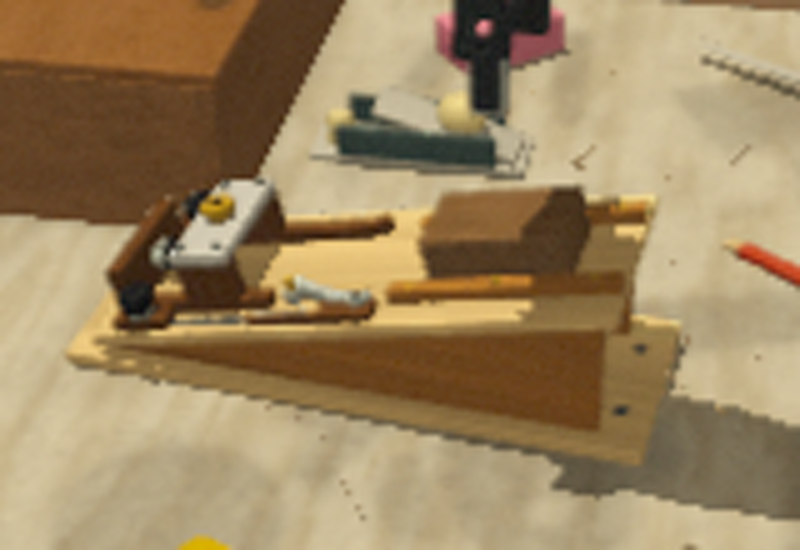

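```bash
cat > tgt.py <<'E'
from h import *
c=np.load("ch.npz");A,o=c["A"],c["o"]
def tcp(xc,h=.014,y=0.): 
    w=o+A@np.array([xc,y,h]); b=np.radians(-5.5); return w-.011*np.array([np.cos(b),np.sin(b),0])+[0,0,.003]
def cur():
    s=sense();R=Ro.from_rotvec(s["ee_rot"]).as_matrix();b=np.radians(-5.5)
    w=s["position"]+.011*np.array([np.cos(b),np.sin(b),0])-[0,0,.003]
    return s,R,(w-o)@A
E
python3 - <<'E'
from tgt import *
s,R,c=cur();t=tcp(.018);print(c,t,np.round((t-s["position"])@R,4),np.round((t+[0,0,.08]-s["position"])@R,4))
E
```

```text
[ 0.05984516 -0.0005157   0.11424761] [ 0.46970687 -0.00644429  0.11962955] [0.0004 0.0868 0.0653] [0.0003 0.0068 0.0649]
```

```bash
python3 - <<'E'
from tgt import *
s,R,c=cur();print(np.round(R,3),np.round(s["q"],3))
E
```

```text
[[ 0.099  0.005 -0.995]
 [ 0.995 -0.001  0.099]
 [-0.001 -1.    -0.005]] [-0.236  0.398  0.229  2.074 -0.138  0.679  1.555]
```

Request:
{"method": "send_rows", "body": {
  "deltas": [0,0.005,0.04,0,-1,0,0.006,0.065,0,-1,0,0.006,0.065,0,-1,0,0.006,0.065,0,-1,0,0.006,0.065,0,-1,0,0.006,0.065,0,-1,0,0.04,0.065,0,-1,0,0.06,0.065,0,-1,0,0.06,0.065,0,-1]
}}

```text
clock: 12.98
position: [0.4692, -0.0069, 0.1454]
ee_rot: [-1.257, -1.136, 1.136]
force: [0.2, 0.2, 0.3]
opening: 0.0001
```

```bash
python3 - <<'E'
from tgt import *
s,R,c=cur();t=tcp(.018);print(c,s["position"],s["opening"],s["force"],np.round((t-s["position"])@R,4))
print(np.round(R.T@A[:,0],4), np.round(R.T@A[:,1],4))
E
```

```text
[ 0.01130114 -0.00049234  0.03886813] [ 0.46917818 -0.006888    0.14537959] 8.722497060016082e-05 [0.18114202 0.24398044 0.28421843] [ 0.0005  0.0258 -0.0004]
[ 0.0036  0.2438 -0.9698] [ 1.     -0.0015  0.0033]
```

Request:
{"method": "send_rows", "body": {
  "deltas": [0,0.015,0,0,-1,0,0.026,0,0,-1,0,0.026,0,0,-1]
}}

```text
clock: 13.35
position: [0.4687, -0.007, 0.1187]
ee_rot: [-1.256, -1.135, 1.137]
force: [-0.1, -0.7, 0.2]
opening: 0.0002
```

```bash
python3 - <<'E'
from tgt import *
s,R,c=cur();print(c,s["position"],s["force"])
print(np.round(R.T@A[:,0],4))
E
```

```text
[ 0.01730999 -0.00060449  0.01284389] [ 0.4687041  -0.00695502  0.11867471] [-0.11106368 -0.68131428  0.16244611]
[ 0.0037  0.2423 -0.9702]
```

Request:
{"method": "send_rows", "body": {
  "deltas": [0,0.0029,-0.0116,0,-1,0,0.0058,-0.0233,0,-1,0,0.0087,-0.0349,0,-1,0.0002,0.0116,-0.0466,0,-1,0.0002,0.0145,-0.0582,0,-1,0.0003,0.0182,-0.0728,0,-1,0.0003,0.0218,-0.0873,0,-1,0.0004,0.0254,-0.1019,0,-1,0.0004,0.0291,-0.1164,0,-1,0.0005,0.0327,-0.131,0,-1,0.0005,0.0351,-0.1407,0,-1,0.0005,0.0363,-0.1455,0,-1,0.0005,0.0363,-0.1455,0,-1]
}}

```text
clock: 14.98
position: [0.6141, -0.0209, 0.0824]
ee_rot: [-1.257, -1.136, 1.136]
force: [-0.6, -0.7, -0.4]
opening: -0.0001
```

```bash
python3 - <<'E'
from tgt import *
s,R,c=cur();print(c,s["position"],s["force"])
print(np.round(R.T@A[:,0],4),np.round(R.T@A[:,1],4))
for n in ["side","wrist"]:
    im,d=get_image(n)
    if n=="side": im=cv2.resize(im[150:260,160:320],None,fx=5,fy=5,interpolation=cv2.INTER_CUBIC)
    cv2.imwrite(f"pics/{n}8.png",im[:,:,::-1])
    if n=="wrist":
        L=(cloud(n,d)-o)@A
        m=(d>0)&(abs(L[...,1])<.024)&(abs(L[...,2]-.032)<.003)&(L[...,0]>.15); print(np.percentile(L[m][:,0],[1,50,99]) if m.any() else 0)
E
```

```text
[ 0.16780108 -0.00057162  0.01294912] [ 0.61408121 -0.02092022  0.08236972] [-0.5960754  -0.71162977 -0.41765589]
[ 0.0037  0.243  -0.97  ] [ 1.     -0.0016  0.0034]
[0.18534685 0.20276024 0.2180413 ]
```

View pics/side8.png

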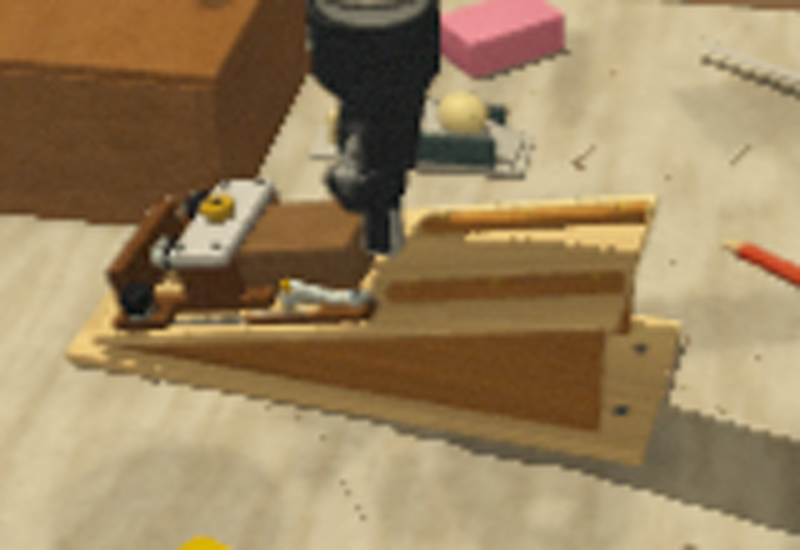

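View pics/wrist8.png

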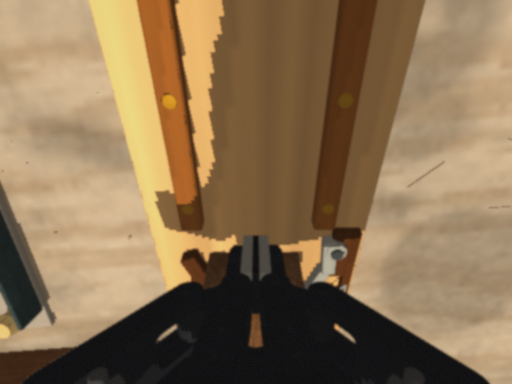

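Request:
{"method": "send_rows", "body": {
  "deltas": [0,0.0012,-0.0049,0,-1,0,0.0024,-0.0097,0,-1,0,0.0036,-0.0146,0,-1,0,0.0048,-0.0194,0,-1,0,0.0061,-0.0242,0,-1,0,0.0061,-0.0242,0,-1]
}}

```text
clock: 15.82
position: [0.6385, -0.0233, 0.0764]
ee_rot: [-1.257, -1.136, 1.136]
force: [0.1, 0.3, 0.3]
opening: -0.0
```

```bash
python3 - <<'E'
from tgt import *
s,R,c=cur();print(c,s["position"],s["force"]@A)
E
```

```text
[ 0.19305851 -0.00055824  0.01304365] [ 0.6384996  -0.023258    0.07635112] [-0.04179684  0.32470066  0.33983261]
```

Request:
{"method": "send_rows", "body": {
  "deltas": [0,0.0006,-0.0024,0,-1,0,0.0012,-0.0049,0,-1,0,0.0018,-0.0073,0,-1,0,0.0024,-0.0097,0,-1,0,0.0024,-0.0097,0,-1]
}}

```text
clock: 16.45
position: [0.6486, -0.0242, 0.0739]
ee_rot: [-1.258, -1.137, 1.136]
force: [-1.3, -0.4, -0.2]
opening: -0.0002
```

Request:
{"method": "send_rows", "body": {
  "deltas": [0,0.0005,-0.0019,0,-1,0,0.0005,-0.0019,0,-1]
}}

```text
clock: 16.7
position: [0.6508, -0.0244, 0.0734]
ee_rot: [-1.258, -1.137, 1.136]
force: [-0.5, -0.4, -0.4]
opening: -0.0001
```

Request:
{"method": "send_rows", "body": {
  "deltas": [0,0.0005,-0.0019,0,-1,0,0.0005,-0.0019,0,-1]
}}

```text
clock: 16.95
position: [0.653, -0.0246, 0.0729]
ee_rot: [-1.258, -1.138, 1.135]
force: [-1.5, -0.6, 0.1]
opening: 0.0001
```

```bash
python3 - <<'E'
from tgt import *
s,R,c=cur();print(c,s["position"],s["force"]@A)
E
```

```text
[ 0.2079831  -0.00054562  0.01320352] [ 0.6529539  -0.02463712  0.07289565] [-1.39133745 -0.75091008 -0.23697768]
```

Close to the expected stop now; 2 mm steps with the force read after each.

Request:
{"method": "send_rows", "body": {
  "deltas": [0,0.0005,-0.0019,0,-1,0,0.0005,-0.0019,0,-1]
}}

```text
clock: 17.2
position: [0.6551, -0.0249, 0.0723]
ee_rot: [-1.259, -1.138, 1.135]
force: [-1.9, -0.3, 0.2]
opening: 0.0002
```

Request:
{"method": "send_rows", "body": {
  "deltas": [0,0.0004,-0.0015,0,-1,0,0.0004,-0.0015,0,-1]
}}

```text
clock: 17.45
position: [0.6565, -0.025, 0.0719]
ee_rot: [-1.258, -1.137, 1.135]
force: [-1.1, 0.2, 1.1]
opening: -0.0003
```

Request:
{"method": "send_rows", "body": {
  "deltas": [0,0.0004,-0.0015,0,-1,0,0.0004,-0.0015,0,-1]
}}

```text
clock: 17.7
position: [0.6571, -0.025, 0.0716]
ee_rot: [-1.257, -1.136, 1.136]
force: [-4.8, 0.1, 4.3]
opening: -0.0004
```

Request:
{"method": "send_rows", "body": {
  "deltas": [0,0.0004,-0.0015,0,-1,0,0.0004,-0.0015,0,-1]
}}

```text
clock: 17.95
position: [0.6577, -0.0251, 0.0715]
ee_rot: [-1.255, -1.135, 1.137]
force: [-4.9, 0.7, 5.8]
opening: -0.0001
```

Request:
{"method": "send_rows", "body": {
  "deltas": [0,0.0005,-0.0025,0,-1,0,0.0005,-0.0025,0,-1]
}}

```text
clock: 18.2
position: [0.6586, -0.0252, 0.0712]
ee_rot: [-1.252, -1.133, 1.138]
force: [-5.7, 0.3, 7.3]
opening: -0.0003
```

```bash
python3 - <<'E'
from tgt import *
s,R,c=cur();print(c,s["position"],s["force"]@A)
for n in ["side","scene","wrist"]:
    im,d=get_image(n)
    if n=="side": im=cv2.resize(im[170:225,170:250],None,fx=9,fy=9,interpolation=cv2.INTER_CUBIC)
    if n=="wrist": im=cv2.resize(im[180:300,150:400],None,fx=3,fy=3,interpolation=cv2.INTER_CUBIC)
    if n=="scene": im=cv2.resize(im[145:205,225:310],None,fx=9,fy=9,interpolation=cv2.INTER_CUBIC)
    cv2.imwrite(f"pics/{n}9.png",im[:,:,::-1])
E
```

```text
[ 0.21391989 -0.00054921  0.01292321] [ 0.65861998 -0.0251863   0.07118743] [-7.29669862 -0.25964834  5.71260686]
```

View pics/side9.png

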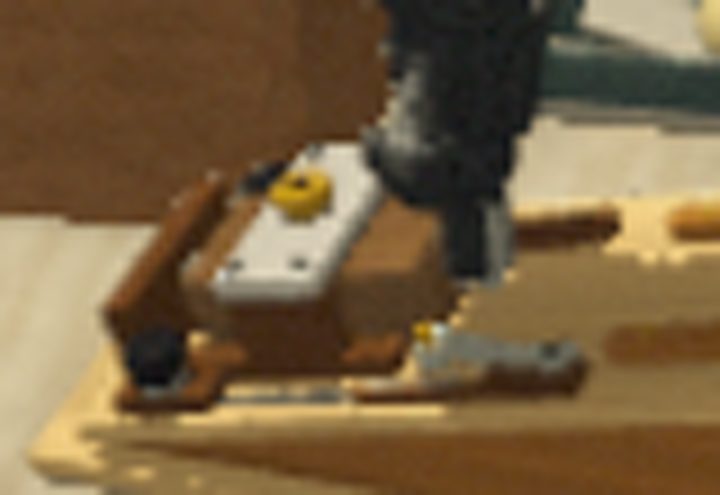

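View pics/wrist9.png

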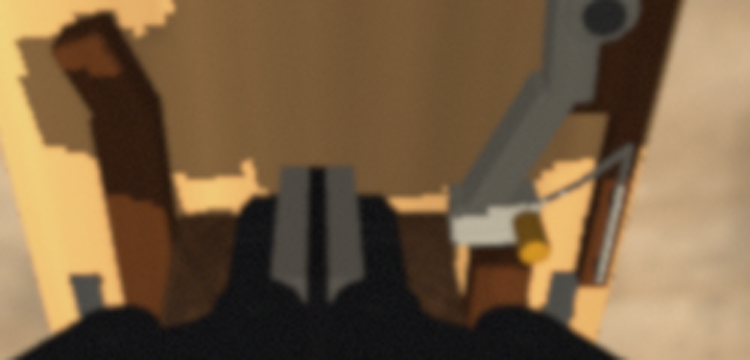

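View pics/scene9.png

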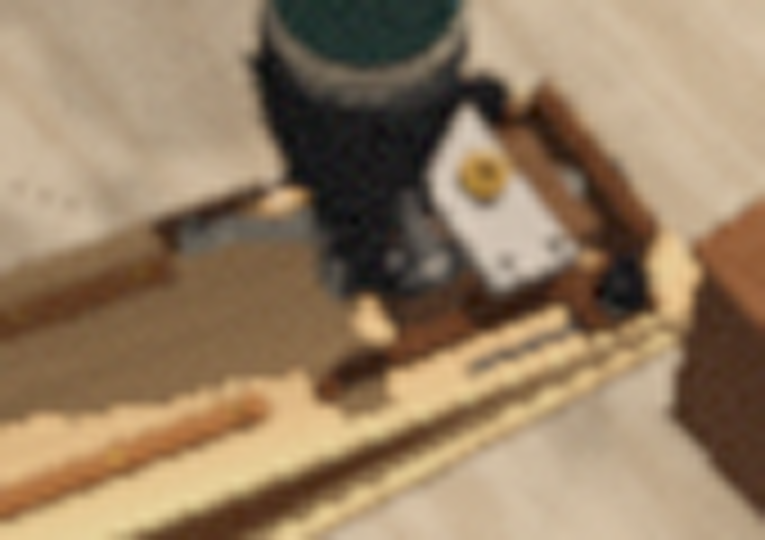

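Request:
{"method": "send_rows", "body": {
  "deltas": [0,0.0004,-0.003,0,-1,0,0.0004,-0.003,0,-1]
}}

```text
clock: 18.6
position: [0.6593, -0.0253, 0.071]
ee_rot: [-1.249, -1.129, 1.14]
force: [-7.6, 0.9, 7.8]
opening: -0.0005
```

```bash
python3 - <<'E'
from tgt import *
s,R,c=cur();print(c,s["position"],s["force"]@A)
for n in ["wrist"]:
    im,d=get_image(n)
    L=(cloud(n,d)-o)@A
    im=cv2.resize(im[180:300,200:400],None,fx=4,fy=4,interpolation=cv2.INTER_CUBIC)
    cv2.imwrite(f"pics/{n}10.png",im[:,:,::-1])
    m=(d>0)&(L[...,1]>-.026)&(L[...,1]<-.015)&(L[...,2]>.01)&(L[...,2]<.031)&(L[...,0]>.19); print("rear",np.percentile(L[m],[2,50],axis=0))
    m=(d>0)&(L[...,1]>.012)&(L[...,1]<.05)&(L[...,2]>.006)&(L[...,2]<.02)&(L[...,0]>.185)&(L[...,0]<.23)
    for p in L[m][::6]: print(np.round(p,3),end=' ')
E
```

```text
[ 0.214675   -0.00054461  0.01288108] [ 0.65933959 -0.02525097  0.07096387] [-9.32581455  0.1620272   5.66491025]
rear [[ 0.21353391 -0.02582055  0.01028267]
 [ 0.21455882 -0.02219098  0.0185905 ]]
[0.185 0.035 0.006] [0.185 0.042 0.008] [0.186 0.037 0.008] [0.185 0.041 0.009] [0.186 0.036 0.009] [0.186 0.039 0.008] [0.186 0.042 0.009] [0.187 0.037 0.008] [0.187 0.04  0.009] [0.188 0.034 0.008] [0.187 0.037 0.009] [0.187 0.04  0.009] [0.188 0.035 0.009] [0.187 0.038 0.009] [0.188 0.041 0.009] [0.189 0.035 0.008] [0.189 0.039 0.008] [0.191 0.033 0.007] [0.189 0.036 0.009] [0.189 0.039 0.009] [0.191 0.033 0.007] [0.19  0.036 0.009] [0.19  0.039 0.009] [0.191 0.033 0.008] [0.19  0.036 0.01 ] [0.191 0.039 0.009] [0.191 0.033 0.009] [0.191 0.037 0.009] [0.191 0.04  0.009] [0.192 0.034 0.009] [0.192 0.037 0.008] [0.193 0.032 0.008] [0.192 0.035 0.009] [0.193 0.038 0.009] [0.193 0.032 0.009] [0.194 0.035 0.009] [0.193 0.038 0.01 ] [0.195 0.033 0.008] [0.195 0.036 0.008] [0.197 0.031 0.007] [0.195 0.034 0.008] [0.196 0.037 0.008] [0.196 0.032 0.009] [0.195 0.035 0.01 ] [0.196 0.038 0.009] [0
[... 3694 characters left out ...]
 [0.215 0.019 0.017] [0.214 0.023 0.018] [0.227 0.031 0.007] [0.224 0.034 0.009] [0.223 0.037 0.01 ] [0.224 0.041 0.009] [0.214 0.018 0.018] [0.215 0.022 0.018] [0.214 0.025 0.018] [0.224 0.033 0.01 ] [0.225 0.037 0.009] [0.225 0.04  0.008] [0.214 0.017 0.019] [0.215 0.021 0.019] [0.215 0.024 0.018] [0.226 0.032 0.009] [0.225 0.036 0.009] [0.226 0.04  0.009] [0.214 0.017 0.02 ] [0.215 0.021 0.02 ] [0.215 0.025 0.019] [0.226 0.034 0.009] [0.226 0.037 0.009] [0.227 0.041 0.009] [0.228 0.031 0.008] [0.227 0.035 0.01 ] [0.227 0.039 0.009] [0.228 0.042 0.009] [0.228 0.034 0.009] [0.228 0.038 0.009] [0.229 0.042 0.008] [0.229 0.035 0.009] [0.23  0.04  0.009] [0.23  0.033 0.009] [0.23  0.041 0.009]
```

View pics/wrist10.png

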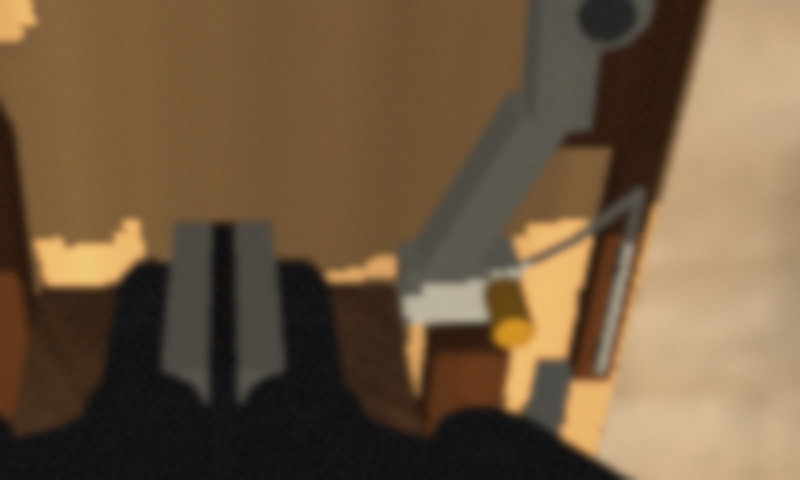

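Request:
{"method": "send_rows", "body": {
  "deltas": [0,0.0003,-0.004,0,-1,0,0.0003,-0.004,0,-1]
}}

```text
clock: 18.9
position: [0.6603, -0.0253, 0.0707]
ee_rot: [-1.243, -1.125, 1.143]
force: [-7.2, 1.3, 9.5]
opening: -0.0001
```

```bash
cat > chk.py <<'E'
from tgt import *
import sys
s,R,c=cur();print(c,s["position"],s["force"]@A)
im,d=get_image("wrist")
L=(cloud("wrist",d)-o)@A
cv2.imwrite(sys.argv[1],cv2.resize(im[180:300,200:400,::-1],None,fx=4,fy=4,interpolation=cv2.INTER_CUBIC))
m=(d>0)&(L[...,1]>-.026)&(L[...,1]<-.015)&(L[...,2]>.01)&(L[...,2]<.031)&(L[...,0]>.19)&(L[...,0]<.23); print("rear",np.percentile(L[m],50,axis=0))
m=(d>0)&(L[...,1]>.012)&(L[...,1]<.045)&(L[...,2]>.0075)&(L[...,2]<.0108)&(L[...,0]>.19)&(L[...,0]<.22)
P=L[m]
for a in np.arange(.196,.220,.003):
    k=(P[:,0]>a)&(P[:,0]<a+.003)
    if k.sum()>2: print(round(a,3),"pawl inner y",np.percentile(P[k,1],3).round(4))
E
python3 chk.py pics/w11.png
```

```text
[ 0.21567552 -0.00053449  0.01287096] [ 0.66030444 -0.02533372  0.070712  ] [-9.41333133  0.60555516  7.4412188 ]
rear [ 0.21558963 -0.02220652  0.0184316 ]
0.196 pawl inner y 0.0269
0.199 pawl inner y 0.0259
0.202 pawl inner y 0.023
0.205 pawl inner y 0.0221
0.208 pawl inner y 0.0222
0.211 pawl inner y 0.0222
0.214 pawl inner y 0.0163
```

View pics/w11.png

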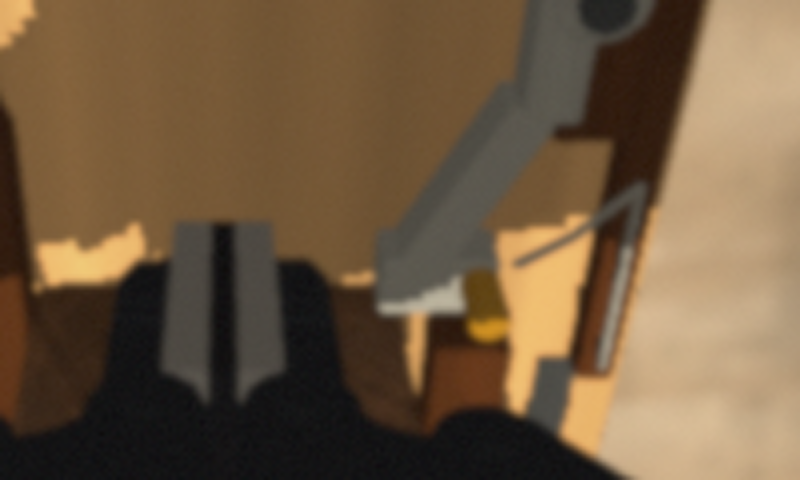

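Request:
{"method": "send_rows", "body": {
  "deltas": [0,-0.0012,0.005,0,-1,0,-0.003,0.012,0,-1,0,-0.005,0.02,0,-1,0,-0.04,0.03,0,-1,0,-0.09,0.05,0,-1,0,-0.12,0.06,0,-1,0,-0.12,0.06,0,-1]
}}

```text
clock: 19.82
position: [0.6037, -0.0196, 0.1944]
ee_rot: [-1.248, -1.13, 1.139]
force: [-0.4, -0.2, -0.8]
opening: -0.0
```

```bash
python3 chk.py pics/w12.png; python3 - <<'E'
from h import *
im,d=get_image("wrist");cv2.imwrite("pics/w13.png",im[:,:,::-1])
im,d=get_image("scene");cv2.imwrite("pics/s13.png",im[:,:,::-1])
im,d=get_image("side"); cv2.imwrite("pics/sd13.png",cv2.resize(im[160:230,165:265,::-1],None,fx=7,fy=7,interpolation=cv2.INTER_CUBIC))
E
```

```text
[ 0.13052631 -0.0002572   0.11913382] [ 0.60368044 -0.01960287  0.19441787] [-0.18135629 -0.22517256 -0.86905908]
rear [ 0.21329532 -0.0250492   0.01149671]
0.202 pawl inner y 0.0341
0.205 pawl inner y 0.0267
0.211 pawl inner y 0.0136
```

View pics/w13.png

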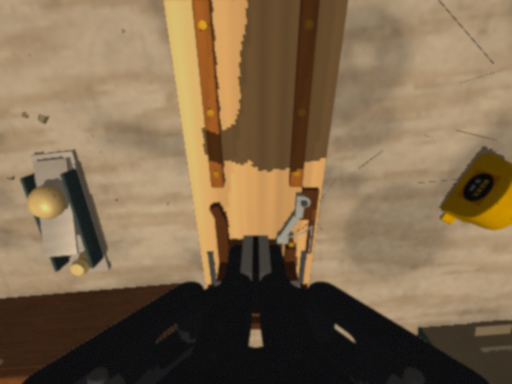

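View pics/sd13.png

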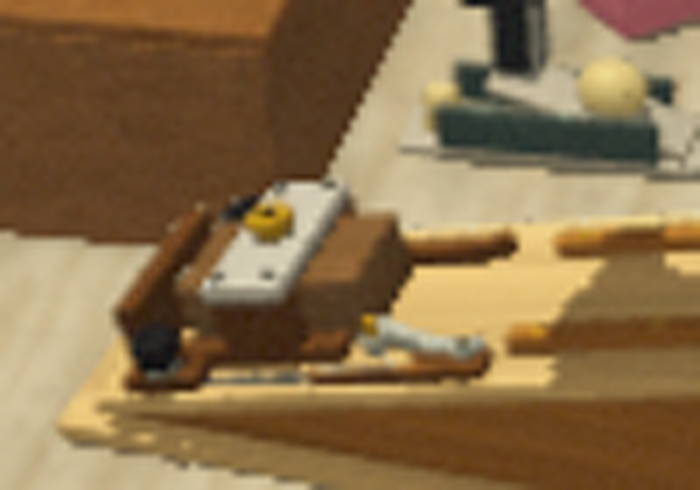

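View pics/s13.png

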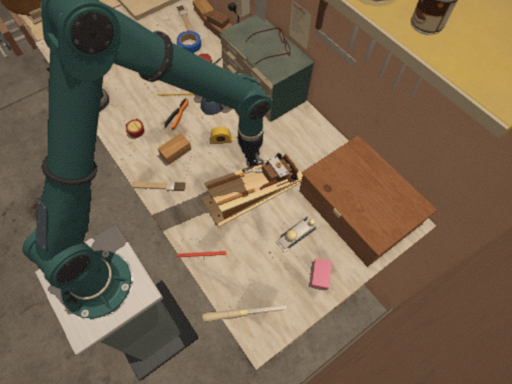

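Request:
{"method": "send_rows", "body": {
  "deltas": [0,-0.02,0.06,0,-1,0,-0.03,0.1,0,-1,0,-0.03,0.1,0,-1,0,-0.03,0.1,0,-1]
}}

```text
clock: 20.52
position: [0.5036, -0.0095, 0.2215]
ee_rot: [-1.243, -1.124, 1.144]
force: [-0.4, 0.7, -0.0]
opening: 0.0001
```

```bash
python3 chk.py pics/w14.png
```

```text
[0.02640076 0.00023355 0.12109914] [ 0.5036333  -0.0094764   0.22151505] [-0.48088699  0.69771077 -0.14251734]Traceback (most recent call last):
  File "chk.py", line 7, in <module>
    m=(d>0)&(L[...,1]>-.026)&(L[...,1]<-.015)&(L[...,2]>.01)&(L[...,2]<.031)&(L[...,0]>.19)&(L[...,0]<.23); print("rear",np.percentile(L[m],50,axis=0))
                                                                                                                         ~~~~~~~~~~~~~^^^^^^^^^^^^^^^^
    return _quantile_unchecked(
        a, q, axis, out, overwrite_input, method, keepdims, weights)
    return _ureduce(a,
                    func=_quantile_ureduce_func,
    ...<5 lines>...
                    overwrite_input=overwrite_input,
                    method=method)
    r = func(a, **kwargs)
    result = _quantile(arr,
                       quantiles=q,
    ...<2 lines>...
                       out=out,
                       weights=wgt)
    slices_having_nans = np.isnan(arr[-1, ...])
                                  ~~~^^^^^^^^^
IndexError: index -1 is out of bounds for axis 0 with size 0
```

View pics/w14.png

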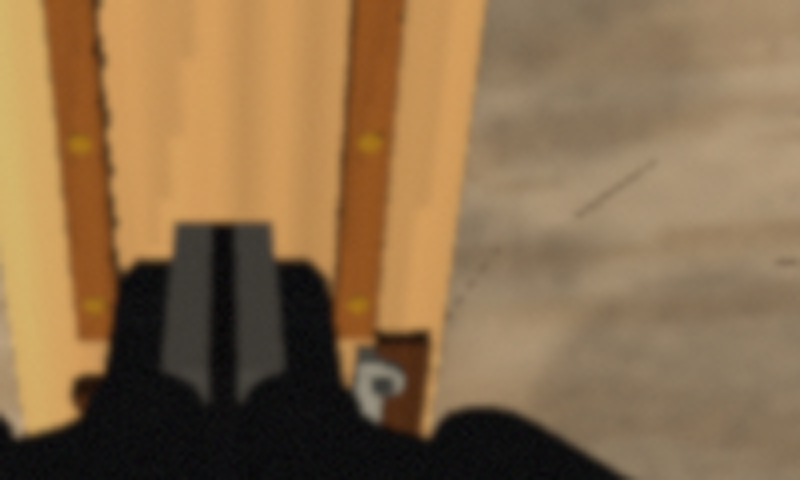

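Request:
{"method": "send_rows", "body": {
  "deltas": [0,-0.06,0,0,-1,0,-0.08,-0.05,0,-1,0,-0.08,-0.11,0,-1,0,-0.08,-0.17,0,-1,0,-0.08,-0.17,0,-1,0,-0.08,-0.17,0,-1]
}}

```text
clock: 21.32
position: [0.6745, -0.0266, 0.2973]
ee_rot: [-1.242, -1.122, 1.145]
force: [0.0, 0.4, -0.4]
opening: 0.0002
```

```bash
python3 chk.py pics/w15.png; python3 - <<'E'
from h import *
im,d=get_image("wrist");cv2.imwrite("pics/w16.png",cv2.resize(im[60:240,160:380,::-1],None,fx=3.5,fy=3.3,interpolation=cv2.INTER_CUBIC))
E
```

```text
[ 0.174704   -0.00038288  0.23622007] [ 0.67453179 -0.02655135  0.29733861] [ 0.11064097  0.37539091 -0.386452  ]
rear [ 0.21299433 -0.02072708  0.02090168]
0.196 pawl inner y 0.027
0.199 pawl inner y 0.0263
0.202 pawl inner y 0.023
0.205 pawl inner y 0.022
0.208 pawl inner y 0.0221
0.211 pawl inner y 0.013
```

View pics/w16.png

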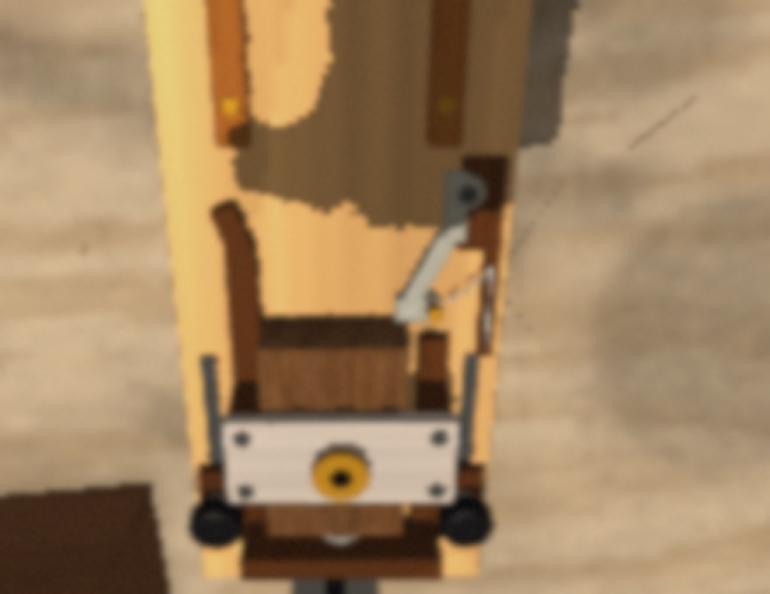

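The pawl's tip (395–425, 310) overlaps the block's left rear corner (407, 320). The block lies flat under the bridge against the stop, and the tool is clear of it.

```bash
python3 -c "
from workcell import *
print(job_done(), sense()['clock'])"
```

```text
the job is handed in; nothing more can be done
the job is handed in; nothing more can be done
```

The dark thin offcut is loaded in the jig: flat, under the drill-guide bridge, pressed against the sprung stop, with the side pawl shut behind its rear end. I handed the job in shortly after 21.3 s on the clock, well within the 58 s limit.

- **Loading:** I gripped the dark block across its width, not the pink look-alike. I laid it in the upper chute between the rails, then pushed it down with the closed fingers in small steps.
- **Stop:** I met it with the drilling head clamped roughly 17 mm down. The largest push I read along the slope was about 9.4 N, against your 30 N limit. Forces are read only at the end of each move, so a brief peak in between would not show.
- **Final checks:** With the tool withdrawn, the pawl's tip stood about 22 mm left of the centre line, overlapping the block's left rear corner by about 4 mm. While it was still riding the block, it stood at about 26 mm. The block's rear stayed at 213 mm down the chute after I let go.
- **Other objects:** The thick offcut, tape measure, plane and pink block appeared unmoved in the last pictures by eye; I did not measure them again.

**What went wrong or disagreed:**
- **First grasp:** The fingers closed on top of the block, pressing with about 19 N. They turned out to reach only about 3–4 mm ahead of the reported tool point, not the stated 25 mm. The block did not move, and I corrected the height before the second grasp.
- **Chute direction:** The cameras disagreed by up to about 1.5 degrees, so I used the wrist camera's fit.

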